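Catch the rusks in the tin and serve them

TASK

Pick up the steel tin and hold it, level and off the counter, under the spout of the rusk dispenser, pushing the dispenser's black plate in with the tin's end until all three rusks have slid down the chute into the tin. Then draw the tin back so that the plate springs out again, and stand the tin upright in the middle of the wooden board with all three rusks in it. Let go of it, and do not knock over or shift the mug, pepper mill, jar and oil bottle standing about.

Things in the scene. Friction and masses are not known exactly. Their poses are not given: they have to be found in the camera images.
- tin: Open-topped oblong dark steel tin, loose, standing on the counter: 110 long (x) by 64 wide (y) by 75 mm high (z), walls 4 mm, about 0.2 kg, both ends alike. Origin: centre of its underside. Grip it across its 64 mm width, with the tool leaning back from the dispenser.
- board: Wooden board fixed flat on the counter, 200 (x) by 150 (y) by 15 mm thick. Origin: centre of its underside; its top is 15 mm higher.
- dispenser: Fixed rusk dispenser. Origin: on the counter, plumb below the middle of the chute's lip. Its +x points away from the user, z up; bring the tin along its +x. A steel chute (38 mm wide inside, 185 long) slopes down at 42 degrees towards -x, ending at the lip. A gate across it holds back the rusks. Posts and black foot stand 40 mm and more behind the lip (+x); the counter in front of that is free.
- hood_edge (a point): Middle of the front steel edge of the dispenser's flat clear hood, 282 mm above the counter. The hood is 124 wide and 12 mm thick and reaches from 85 mm in front (-x) of the lip to 75 mm behind it. A gripper pointing straight down does not fit below it; one leaning back 25 to 45 degrees (fingers pointing down and towards +x) does.
- lip (a point): Middle of the chute's lower edge, 165 mm above the counter. With the gate down, rusks leave it sliding towards the dispenser's -x and land, at about 40 mm lower, between 0 and 70 mm in front (-x) of it.
- plate_face (a point): Centre of the front face of the black push plate (60 wide, 50 mm high, upright, from 85 to 135 mm above the counter), below the lip. Out, its face is 15 mm in front (-x) of the lip; it slides straight along the dispenser's +x, to 15 mm behind the lip. It is too high to be pushed by the tin standing on the counter.
- push_plate (a joint): Travel of the push plate, m: 0 out (gate shut), 0.03 fully in. Spring, about 2 N at first to 4.5 N fully in; springs out by itself. It lowers the gate (22 mm high) through the chute floor by 1.2 times its travel: the rusks slide off from about 0.02 on.
- rusk1: Rusk, a tan block 40 (x) by 30 (y) by 24 mm (z), about 25 g, loose in the chute just behind the gate. Origin: centre of its underside.
- rusk2: Second rusk, alike, behind the first.
- rusk3: Third rusk, alike, uppermost in the chute.
- mug: White mug, 80 mm wide, 95 mm high, handle at its +y. Origin: centre of its underside. Bystander.
- mill: Dark wooden pepper mill, 56 mm wide, 170 mm high. Origin: centre of its underside. Bystander.
- jar: Glass jar with steel cap, 70 mm wide, 110 mm high. Origin: centre of its underside. Bystander.
- oil: Green glass bottle, 64 mm wide, 200 mm high. Origin: centre of its underside. Bystander.
Not all that is in view belongs to the job. Of the things that look like the tin, the smaller one is meant. What is shaped like the rusk3 but blue is not meant.

How it is judged:
By the outcome, as a careful person would: the job done as asked, in the order asked, and still so for the second after the job is handed in, with the robot touching nothing.
It also fails if it takes over 67 s, if anything falls off the work surface, if the arm or the gripper's body presses on something with over 40 N, if the wrist force passes 120 N, or if a joint passes its speed limit or range.

ROBOT

A 6-joint arm with a two-finger parallel gripper is mounted at the origin on the work surface. World frame = base frame: x ahead of the robot, y to its left, z up, the work surface at z = 0. Lengths are in m, angles in rad, forces in N, time in s.
With the tool pointing down it reaches from about 0.35 to 0.775 m from the base axis. Payload 5.5 kg.
Tool frame: the origin (TCP) lies on the centre line of the jaws, within the pads' length; the fingertips stand 14 mm ahead of it and the grasp point (between the pads) lies 5 mm behind it; z points along the fingers, y is the line along which they close (so a half turn about z gives the same grasp; the last joint's range is limited). The gripper opens to 85 mm and grips with 20 to 120 N. Pads are 22 mm wide; open, the fingers measure 114 mm over their backs; the gripper's body (76 mm by 85 mm) begins 54 mm behind the grasp point. The pads swing forward as they close: fully open they stand 13 mm farther back than shut.
Start: joints at [-1.383, 0.313, 0.046, 1.304, 0, 1.431], TCP at [0.185, -0.544, 0.245] pointing down, gripper open.
Joint ranges: [-2.76, 2.76], [-0.86, 1.69], [-1.03, 1.26], [-2.2, 2.34], [-1.47, 1.5], [-3.14, 3.14]. Speed limits (rad/s): [2.57, 2.57, 3.14, 3.14, 3.14, 3.14].

INTERFACE

Orientations are given as a unit quaternion [x, y, z, w].
In Python, from station import env, grab_frame, camera_model gives the robot as it stands.
- The arm moves only by the tool step_arm, never from a script. Its argument "steps" is one flat list of numbers, 6 for each row, row after row: the shift along the tool's x, y, z in units of 50 mm (1.0 is 50 mm), then the turn, a rotation vector about the tool's x, y, z in units of 10 degrees (1.0 is 10 degrees). In form: [tx, ty, tz, ax, ay, az, tx, ty, tz, ax, ay, az, ...]. A call has exactly 10 rows; each row shifts and turns the commanded pose from where the row before left it, along the tool's axes as they then stand; what a row does not reach is not made up. A row lasts 1/8 s, in which the tool goes at most 62.5 mm and 10.7 degrees, less where a joint would pass 70% of its speed; a pose out of reach is approached as far as the arm can. A call is refused whole if a number of a shift passes 1 or a number of a turn 1, either way. A call with a gripper value outside its range is refused whole. "jaw" is the gripper's target within -1 to 1 (shut at 1, half-way at 0, fully open at -1), set as the call begins (left out, the last holds). The fingers move at their own pace and stop on an object; "force" is the grip in N (left out, the last holds). Time passes only in rows, so rows that do not move let the fingers close, or fill a call up. It gives the time, the measured TCP pose, the force, the opening and the grip force at its end, in the units of the state.
- env.get_state(): the state, without advancing time (a new reading comes with each control period).
- grab_frame(name): name is "scene" or "top" or "wrist"; returns (picture, depth): 400x640x3 uint8, red, green, blue; 400x640 float32, m along the optical axis (not along the pixel's ray), 0 where there is no reading.
- camera_model(name): a dict with "mtx" (3x3 intrinsics, pixels), "cam_to_world" (4x4, takes a point from camera to world coordinates). Camera axes: x right, y down, z forward; pixel columns grow to the right and rows downward; lengths in m; the calibration is good to about 2 mm. A picture is of the moment at which its call begins: read the wrist's pose just before it. camera_model takes no time and is no camera call; for the wrist camera it gives the pose at the moment of the call.
- env.finish_job(): hands the job in; it is judged then, once.
The state is a dict: "clock": time; "joint_pos": joint angles; "joint_velocities": joint speeds; "effort": joint torques, N m; "tcp_pos": TCP position; "tool_rot": TCP orientation; "wrist_force": force on the tool from outside, world axes, zero at the start; "wrist_torque": the same for the moment, N m; "finger_gap": finger opening in m; "grip_force": force on a finger pad.
Only numpy, scipy, OpenCV 4.12 (cv2) and the standard library are available. Lean on these libraries where they do the work, as an engineer would, in place of code of your own. Each camera call takes 0.05 s, during which the arm holds its last target. There are 200 camera calls.

## Working session

There is one attempt and no reset: what is moved stays moved. The work goes in short steps, Python scripts to look and compute and a tool call to move; the robot and the scene stay as the last step left them, time stands still between calls to the robot, and variables do not carry over. Pictures are saved under pics/ and viewed, at most 10 in all, crops included, and the job is handed in when it is done.

Besides the shell and the picture viewer there is one more tool, called after "Emit:" by a JSON object that holds its "api" and its "payload", one argument or row to a line. step_arm: Moves the arm, as the interface text tells. Its arguments: {"type":"object","properties":{"steps":{"type":"array"},"jaw":{"type":"number"},"force":{"type":"number"}},"required":["steps"]}

```bash
mkdir -p pics; ls; python3 - <<'E'
from station import env, grab_frame, camera_model
import cv2, numpy as np
for n in ["scene","top"]:
    p,d=grab_frame(n); np.savez(f"pics/{n}0.npz",p=p,d=d)
    cv2.imwrite(f"pics/{n}0.png",p[:,:,::-1]); m=camera_model(n); print(n,np.round(m["mtx"],1).tolist(),np.round(m["cam_to_world"],3).tolist())
print(env.get_state())
E
```

```text
pics
scene [[442.0, 0.0, 335.9], [0.0, 442.0, 193.5], [0.0, 0.0, 1.0]] [[-0.522, 0.621, -0.585, 1.233], [0.853, 0.368, -0.371, 0.398], [-0.015, -0.692, -0.721, 1.001], [0.0, 0.0, 0.0, 1.0]]
top [[484.8, 0.0, 317.8], [0.0, 484.8, 202.9], [0.0, 0.0, 1.0]] [[-0.029, -0.991, 0.131, 0.386], [-1.0, 0.027, -0.015, 0.003], [0.011, -0.131, -0.991, 1.717], [0.0, 0.0, 0.0, 1.0]]
{'clock': 0.1, 'joint_pos': array([-1.38258352e+00,  3.13921696e-01,  4.50728180e-02,  1.30362690e+00,
       -6.53303854e-06,  1.43121247e+00]), 'joint_velocities': array([ 0.00116474, -0.00180012,  0.00300768,  0.00067083, -0.00080584,
       -0.00076238]), 'effort': array([ 1.42443099e-03, -4.81728888e+01,  2.99242133e+01,  1.28266806e-02,
       -1.48241870e-04, -1.16211450e-05]), 'tcp_pos': array([ 0.18503794, -0.54393445,  0.24449201]), 'tool_rot': array([ 9.86598360e-01,  1.63165468e-01, -2.36810440e-05, -8.39398697e-04]), 'wrist_force': array([ 0.6329699 , -0.04260261,  0.880725  ]), 'wrist_torque': array([-0.00306367,  0.02307884, -0.03607624]), 'grip_force': 0.0, 'finger_gap': 0.0853451207060402}
```

View pics/scene0.png

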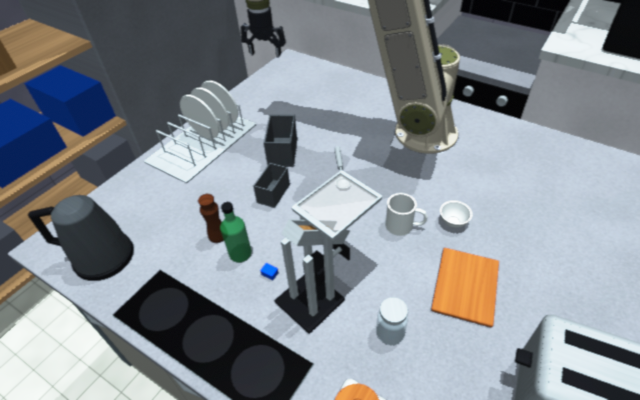

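View pics/top0.png

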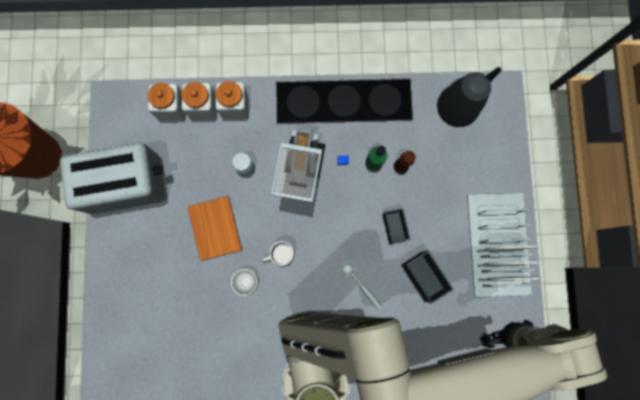

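The scene view shows the dispenser (about 310,260), hood, tins, board (467,286) and the blue decoy (269,271). There are two tin candidates in the top view: the small one at (396,226) and the larger one at (427,276). The task means the smaller, so I take (396,226) and will confirm it in a crop while measuring.

```bash
cat > h.py <<'E'
import numpy as np, cv2
from station import env, grab_frame, camera_model
def cloud(n,d):
    m=camera_model(n); K=m["mtx"]; T=m["cam_to_world"]
    v,u=np.mgrid[:d.shape[0],:d.shape[1]]
    P=np.stack([(u-K[0,2])/K[0,0]*d,(v-K[1,2])/K[1,1]*d,d],-1)@T[:3,:3].T+T[:3,3]
    P[d==0]=np.nan; return P
def proj(n,X):
    m=camera_model(n); c=np.linalg.inv(m["cam_to_world"])@np.append(X,1); q=m["mtx"]@c[:3]; return q[:2]/q[2]
def ray(n,u,v,z):
    m=camera_model(n); T=m["cam_to_world"]; r=T[:3,:3]@np.linalg.inv(m["mtx"])@[u,v,1]; o=T[:3,3]; return o+r*(z-o[2])/r[2]
def rect(xy):
    (c,s,a)=cv2.minAreaRect((xy*1000).astype(np.float32)); return np.round(c,1),np.round(s,1),round(a,1)
E
python3 - <<'E'
from h import *
z=np.load("pics/top0.npz");p,d=z["p"],z["d"]; P=cloud("top",d)
cr=cv2.resize(p[110:310,250:450,::-1],None,fx=3,fy=3,interpolation=cv2.INTER_CUBIC); cv2.imwrite("pics/crop0.png",cr)
hsv=cv2.cvtColor(p,cv2.COLOR_RGB2HSV)
def region(name,u0,v0,u1,v1,zlo,zhi):
    m=np.zeros(d.shape,bool); m[v0:v1,u0:u1]=1
    with np.errstate(invalid='ignore'): m&=(P[...,2]>zlo)&(P[...,2]<zhi)
    q=P[m]; print(name,len(q),rect(q[:,:2]),np.round(np.median(q,0),3),np.round(np.percentile(q[:,2],[5,95]),3))
print("counter",np.nanmedian(P[240:300,100:180,2]))
region("tin rim",375,200,415,250,.06,.09)
region("big rim",398,245,458,305,.05,.2)
region("board",180,190,250,265,.008,.03)
region("hood",265,130,330,210,.26,.31)
region("mug",258,235,300,272,.07,.11)
region("jar",225,145,260,180,.09,.13)
region("oil",362,140,390,175,.05,.22)
region("mill",390,145,420,178,.05,.19)
E
```

```text
counter 0.00017401569399144723
tin rim 164 (array([ 521.4, -289.2]), array([109.7,  66.2]), 10.3) [ 0.522 -0.287  0.073] [0.062 0.079]
big rim 581 (array([ 346.2, -381.9]), array([152.6,  91. ]), 30.2) [ 0.341 -0.388  0.094] [0.056 0.108]
board 2402 (array([537.7, 343.3]), array([243.8, 261.4]), 89.0) [0.533 0.345 0.015] [0.009 0.022]
hood 2429 (array([696.4,  39.3]), array([124. , 210.4]), 78.1) [0.681 0.04  0.284] [0.278 0.291]
mug 137 (array([440.4, 115.1]), array([97.2, 78.6]), 74.6) [0.431 0.122 0.093] [0.073 0.1  ]
jar 271 (array([748.2, 234.8]), array([61.2, 59.7]), 20.1) [0.748 0.234 0.109] [0.099 0.114]
oil 367 (array([ 751.6, -224.3]), array([61.7, 55.7]), 60.7) [ 0.745 -0.219  0.135] [0.067 0.202]
mill 255 (array([ 738.5, -321.8]), array([47.7, 45.2]), 5.5) [ 0.732 -0.317  0.151] [0.056 0.167]
```

View pics/crop0.png

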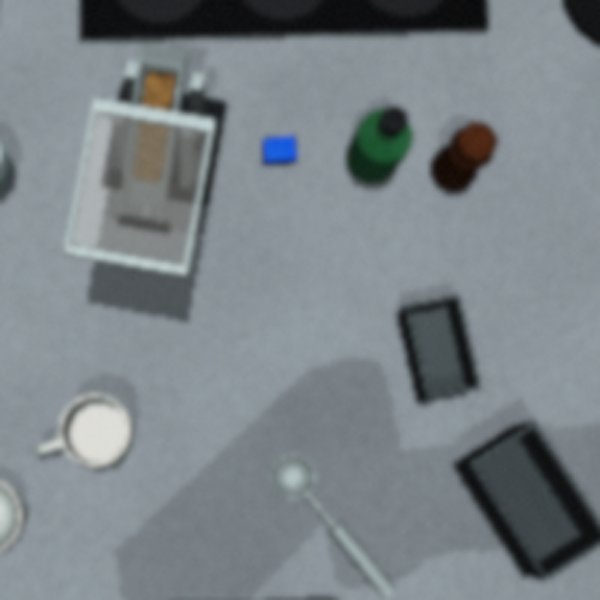

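The crop confirms the small oblong tin at crop (438,350), which is top-view (396,226). Its measured rim is 110×66 mm at 0.073 m high, so it fits; the other measures 153×91×0.1, so it is the decoy. The hood outline is clear, with front corners at crop (68,250) and (187,272).

```bash
python3 - <<'E'
from h import *
z=np.load("pics/top0.npz");p,d=z["p"],z["d"]; P=cloud("top",d)
hsv=cv2.cvtColor(p,cv2.COLOR_RGB2HSV)
m=cv2.inRange(hsv,(5,120,100),(25,255,255)); m[:185]=0;m[:,:180]=0;m[265:]=0;m[:,250:]=0
c=max(cv2.findContours(m,0,1)[0],key=cv2.contourArea)[:,0]
print("board",rect(np.array([ray("top",u,v,.015)[:2] for u,v in c])))
# hood: depth at hood plane, drop the chute behind it via plane & colour (large flat part)
h=np.array([ray("top",u,v,.282) for u,v in [(272.7,193.3),(312.3,200.7),(282.3,144.3),(321,150.7)]])
print("hood corners",np.round(h,3)); f=h[0]-h[1]; print("w",np.linalg.norm(f),"yaw",np.degrees(np.arctan2(-f[0],f[1])),"mid",(h[0]+h[1])/2)
s=h[2:].mean(0)-h[:2].mean(0); print("len",np.linalg.norm(s),"yaw",np.degrees(np.arctan2(s[1],s[0])))
s=np.load("pics/scene0.npz"); Q=cloud("scene",s["d"])
with np.errstate(invalid='ignore'):
    for n,PP in(("top",P),("scene",Q)):
        mm=(abs(PP[...,2]-.284)<.012)&(abs(PP[...,0]-.68)<.15)&(abs(PP[...,1]-.04)<.12); q=PP[mm]; print(n,mm.sum(),rect(q[:,:2]) if len(q) else "")
        yaw=np.radians(-11.8); ax=np.array([np.cos(yaw),np.sin(yaw)]); 
        if len(q):
            a=q[:,:2]@ax; b=q[:,:2]@[-ax[1],ax[0]]; print(np.round(np.percentile(a,[0,1,3,97,100]),3),np.round(np.percentile(b,[0,1,50,99,100]),3))
    # jar/mug/oil circles
E
```

```text
board (array([533.3, 343.8]), array([196.3, 146.4]), 13.5)
hood corners [[ 0.609  0.115  0.282]
 [ 0.583 -0.002  0.282]
 [ 0.758  0.084  0.282]
 [ 0.735 -0.033  0.282]]
w 0.12049489103869511 yaw -12.262475392359535 mid [0.59591613 0.05652592 0.282     ]
len 0.1539339570917674 yaw -11.652380907729222
top 2393 (array([704.5,  37.6]), array([124. , 226.8]), 78.1)
[0.568 0.57  0.573 0.761 0.795] [0.119 0.12  0.181 0.242 0.243]
scene 3641 (array([703.9,  37.5]), array([127. , 226.3]), 78.1)
[0.568 0.571 0.576 0.785 0.795] [0.117 0.12  0.186 0.243 0.244]
```

```bash
cat >> h.py <<'E'
from scipy.spatial.transform import Rotation as R, Slerp
def tool(psi,th):
    psi,th=np.radians([psi,th]); c,s=np.cos,np.sin
    x=np.array([c(th)*c(psi),c(th)*s(psi),s(th)]); z=np.array([s(th)*c(psi),s(th)*s(psi),-c(th)])
    return R.from_matrix(np.stack([x,np.cross(z,x),z],1))
def tcp_for(tin,psi,th,g=-.008,h=.052):
    "TCP pose that holds the tin with its underside centre at tin, heading psi"
    r=tool(psi,th); a=np.radians(psi)
    return np.array(tin)+[g*np.cos(a),g*np.sin(a),h]+.005*r.as_matrix()[:,2],r
def plan(p1,r1,n,p0=None,r0=None):
    s=env.get_state()
    if p0 is None: p0,r0=s["tcp_pos"],R.from_quat(s["tool_rot"])
    sl=Slerp([0,1],R.concatenate([r0,r1])); p=np.array(p0);r=r0
    for k in range(1,n+1):
        q=sl(k/n); pt=p0+(p1-p0)*k/n
        t=np.round(r.inv().apply(pt-p)/.05,2); a=np.round(np.degrees((r.inv()*q).as_rotvec())/10,2)
        print(", ".join(f"{v:g}" for v in np.r_[t,a])+",")
        p=p+r.apply(t*.05); r=r*R.from_rotvec(np.radians(a*10))
    print("end err mm",np.round((p-p1)*1000,1)); return p,r
TIN=np.array([.5214,-.2892,0]); TPSI=10.3; TH=38
E
python3 - <<'E'
from h import *
p,r=tcp_for(TIN,TPSI,TH); print(p); plan(p-.14*r.as_matrix()[:,2],r,9)
E
```

```text
[ 0.51655762 -0.29008001  0.04805995]
0.69, -0.32, 0.19, -0.03, 0.42, 0.09,
0.67, -0.34, 0.24, -0.03, 0.42, 0.09,
0.64, -0.35, 0.29, -0.04, 0.42, 0.09,
0.62, -0.36, 0.33, -0.03, 0.43, 0.09,
0.58, -0.37, 0.37, -0.03, 0.42, 0.09,
0.55, -0.38, 0.41, -0.03, 0.42, 0.09,
0.51, -0.4, 0.45, -0.04, 0.42, 0.09,
0.47, -0.4, 0.49, -0.03, 0.42, 0.09,
0.43, -0.42, 0.51, -0.03, 0.42, 0.09,
end err mm [-0.   0.2  0.1]
```

Emit:
{"api": "step_arm", "payload": {
  "steps": [0.69,-0.32,0.19,-0.03,0.42,0.09,0.67,-0.34,0.24,-0.03,0.42,0.09,0.64,-0.35,0.29,-0.04,0.42,0.09,0.62,-0.36,0.33,-0.03,0.43,0.09,0.58,-0.37,0.37,-0.03,0.42,0.09,0.55,-0.38,0.41,-0.03,0.42,0.09,0.51,-0.4,0.45,-0.04,0.42,0.09,0.47,-0.4,0.49,-0.03,0.42,0.09,0.43,-0.42,0.51,-0.03,0.42,0.09,0,0,0,0,0,0],
  "jaw": -1,
  "force": 60
}}

```text
clock: 1.35
tcp_pos: [0.4312, -0.3022, 0.1568]
tool_rot: [0.942, 0.086, 0.323, -0.031]
wrist_force: [-0.7, -0.4, -1.1]
finger_gap: 0.0848
grip_force: 0.0
```

```bash
python3 - <<'E'
from h import *
M=camera_model("wrist"); p,d=grab_frame("wrist"); s=env.get_state(); np.savez("pics/w1.npz",p=p,d=d)
print(s["tcp_pos"],tool(TPSI,TH).as_quat(),s["tool_rot"])
P=cloud("wrist",d)
for (a,b) in [((.5,-.3,.05),(.52,-.29,.075))]: print(proj("wrist",a),proj("wrist",b))
with np.errstate(invalid='ignore'):
  m=(P[...,2]>.068)&(P[...,2]<.082)&(np.hypot(P[...,0]-.52,P[...,1]+.29)<.085)
print(m.sum(),rect(P[m][:,:2])); im=p.copy(); im[m]=(255,0,0); cv2.imwrite("pics/w1.png",im[:,:,::-1])
Z=R.from_quat(s["tool_rot"]).inv().apply(M["cam_to_world"][:3,3]-s["tcp_pos"]); print("cam in tool",Z)
p,d=grab_frame("top"); P=cloud("top",d)
E
```

```text
[ 0.4314014  -0.30432145  0.15797442] [ 0.94170162  0.08487303  0.32425387 -0.02922413] [ 0.94191772  0.0859378   0.32332386 -0.0294513 ]
[329.43636451 203.15369661] [322.79247281 170.61755265]
2206 (array([ 520.6, -295.5]), array([111. ,  64.2]), 10.3)
cam in tool [ 0.07166889 -0.00031748 -0.12804104]
```

View pics/w1.png

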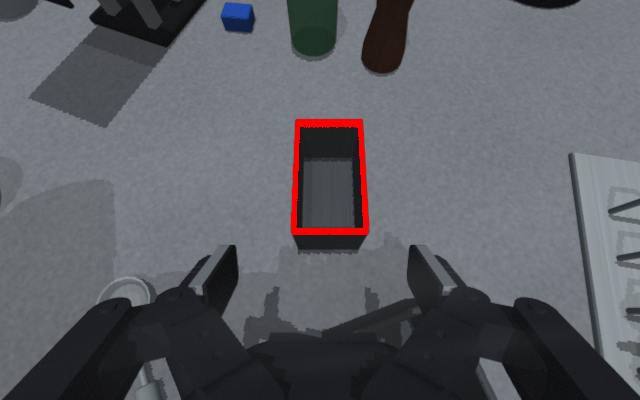

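The wrist view shows the tin rim (mask 295–365, 120–235) measuring 111×64 mm at 10.3° yaw, centred near (0.5206,-0.294). It is about 5 mm off the top-view estimate, and I'll use the wrist value.

```bash
sed -i 's/g=-.008,h=.052/g=-.004,h=.055/; s/^TIN=.*/TIN=np.array([.5206,-.2945,0]); TPSI=10.3; TH=38/' h.py; python3 - <<'E'
from h import *
p,r=tcp_for(TIN,TPSI,TH); z=r.as_matrix()[:,2]; print(p)
a=plan(p-.10*z,r,3); plan(p,r,6,*a)
E
```

```text
[ 0.51969316 -0.2946648   0.05105995]
0.02, 0.03, 0.26, 0, 0, 0,
0.03, 0.03, 0.27, 0, 0.01, 0.01,
0.02, 0.03, 0.26, 0, -0, 0,
end err mm [0.  0.2 0.1]
-0, 0, 0.33, 0, -0, 0,
-0, 0, 0.34, 0, -0, 0,
-0, 0, 0.33, 0, -0, 0,
-0, 0, 0.33, 0, -0, 0,
-0, 0, 0.34, 0, -0, 0,
-0, 0, 0.33, 0, -0, 0,
end err mm [0.  0.1 0.1]
```

Emit:
{"api": "step_arm", "payload": {
  "steps": [0.02,0.03,0.26,0,0,0,0.03,0.03,0.26,0,0.01,0.01,0.02,0.03,0.26,0,0,0,0,0,0.33,0,0,0,0,0,0.34,0,0,0,0,0,0.33,0,0,0,0,0,0.33,0,0,0,0,0,0.34,0,0,0,0,0,0.33,0,0,0,0,0,0,0,0,0]
}}

```text
clock: 2.7
tcp_pos: [0.5199, -0.2958, 0.0513]
tool_rot: [0.942, 0.085, 0.325, -0.029]
wrist_force: [0.1, -0.0, 0.0]
finger_gap: 0.0852
grip_force: 0.0
```

Emit:
{"api": "step_arm", "payload": {
  "steps": [0,0,0,0,0,0,0,0,0,0,0,0,0,0,0,0,0,0,0,0,0,0,0,0,0,0,0,0,0,0,0,0,0,0,0,0,0,0,0,0,0,0,0,0,0,0,0,0,0,0,0,0,0,0,0,0,0,0,0,0],
  "jaw": 1,
  "force": 60
}}

```text
clock: 3.95
tcp_pos: [0.5197, -0.2956, 0.0526]
tool_rot: [0.941, 0.084, 0.325, -0.028]
wrist_force: [-5.6, -1.3, 7.0]
finger_gap: 0.0635
grip_force: 67.1
```

```bash
cat >> h.py <<'E'
DY=-11.9; AX=np.array([np.cos(np.radians(DY)),np.sin(np.radians(DY)),0]); NX=np.array([-AX[1],AX[0],0])
def disp(a,b,z): return a*AX+b*NX+[0,0,z]
E
python3 - <<'E'
from h import *
s=env.get_state(); r0=R.from_quat(s["tool_rot"]); a=plan(s["tcp_pos"]+[0,0,.065],r0,4)
p,r=tcp_for(disp(.523,.180,.064),DY,TH); print(disp(.523,.180,.064)); plan(p,r,14,*a)
E
```

```text
0.2, 0, -0.26, 0, 0, 0,
0.2, 0, -0.25, 0, 0, 0,
0.2, 0, -0.26, 0, 0, 0,
0.2, 0, -0.25, 0, 0, 0,
end err mm [-0.   0.2 -0.2]
[0.54887695 0.06828683 0.064     ]
0.1, -0.5, 0.08, -0.1, -0, 0.12,
0.09, -0.51, 0.08, -0.09, -0, 0.13,
0.08, -0.51, 0.06, -0.1, -0, 0.12,
0.07, -0.52, 0.06, -0.1, -0, 0.13,
0.06, -0.51, 0.05, -0.09, -0.01, 0.12,
0.05, -0.52, 0.04, -0.1, 0, 0.13,
0.03, -0.52, 0.03, -0.1, 0, 0.12,
0.03, -0.52, 0.02, -0.09, 0, 0.13,
0.01, -0.52, 0.02, -0.1, 0, 0.12,
0, -0.52, -0, -0.09, -0, 0.13,
-0.01, -0.53, -0, -0.1, -0, 0.12,
-0.02, -0.52, -0.02, -0.1, -0, 0.13,
-0.03, -0.52, -0.02, -0.09, -0, 0.12,
-0.04, -0.52, -0.03, -0.1, -0, 0.13,
end err mm [0.1 0.2 0.2]
```

Emit:
{"api": "step_arm", "payload": {
  "steps": [0.2,0,-0.26,0,0,0,0.2,0,-0.25,0,0,0,0.2,0,-0.26,0,0,0,0.2,0,-0.25,0,0,0,0,0,0,0,0,0,0.1,-0.5,0.08,-0.1,0,0.12,0.09,-0.51,0.08,-0.09,0,0.13,0.08,-0.51,0.06,-0.1,0,0.12,0.07,-0.52,0.06,-0.1,0,0.13,0.06,-0.51,0.05,-0.09,-0.01,0.12]
}}

```text
clock: 5.2
tcp_pos: [0.5287, -0.1634, 0.1144]
tool_rot: [0.946, 0.019, 0.325, -0.007]
wrist_force: [0.3, 0.5, -1.6]
finger_gap: 0.0632
grip_force: 66.5
```

Emit:
{"api": "step_arm", "payload": {
  "steps": [0.05,-0.52,0.04,-0.1,0,0.13,0.03,-0.52,0.03,-0.1,0,0.12,0.03,-0.52,0.02,-0.09,0,0.13,0.01,-0.52,0.02,-0.1,0,0.12,0,-0.52,0,-0.09,0,0.13,-0.01,-0.53,0,-0.1,0,0.12,-0.02,-0.52,-0.02,-0.1,0,0.13,-0.03,-0.52,-0.02,-0.09,0,0.12,-0.04,-0.52,-0.03,-0.1,0,0.13,0,0,0,0,0,0]
}}

```text
clock: 6.45
tcp_pos: [0.5386, 0.0134, 0.1143]
tool_rot: [0.944, -0.057, 0.324, 0.024]
wrist_force: [-0.4, 0.3, -2.4]
finger_gap: 0.0635
grip_force: 66.5
```

```bash
python3 - <<'E'
from h import *
s=env.get_state(); print(s["tcp_pos"],np.round(s["joint_pos"],3),np.round(s["joint_velocities"],2),tool(DY,TH).as_quat())
p,r=tcp_for(disp(.523,.180,.064),DY,TH); print(p); plan(p,r,4)
p,d=grab_frame("wrist"); np.savez("pics/w2.npz",p=p,d=d); q,_=grab_frame("scene")
cv2.imwrite("pics/w2.png",np.vstack([p[:280,:,::-1],cv2.resize(q[130:330,200:520,::-1],(512,320))[:, :].copy() if 0 else cv2.resize(q[120:280,200:520,::-1],(640,320))]))
E
```

```text
[0.53860005 0.01339414 0.11428145] [-0.12  -0.024 -0.974 -0.042 -0.009  3.141] [-0.01  0.    0.01 -0.   -0.    0.  ] [ 0.94042482 -0.09801297  0.32381423  0.03374857]
[0.54797507 0.06847689 0.11505995]
0.01, -0.28, 0, -0.07, 0, 0.1,
0.01, -0.28, 0, -0.06, 0, 0.1,
0.01, -0.28, -0, -0.07, 0, 0.1,
-0.01, -0.28, -0.01, -0.06, 0, 0.1,
end err mm [-0.2  0.2 -0.1]
```

View pics/w2.png

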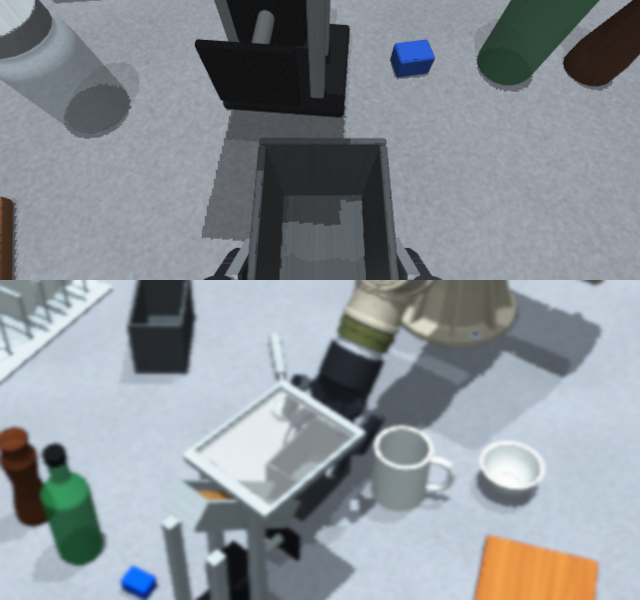

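The wrist half of the picture shows the tin held level (rim at 260–385, 140) with the plate and foot ahead (200–345, 40–115). Joint 6 has hit its +3.14 limit, so this grasp can't turn to the dispenser's heading. I'll set the tin down, regrasp with a half turn, and use this view's depth to check the plate.

```bash
python3 - <<'E'
from h import *
d=np.load("pics/w2.npz"); P=cloud("wrist",d["d"]); a=P@AX; b=P@NX
with np.errstate(invalid='ignore'):
    m=(P[...,2]>.088)&(P[...,2]<.132)&(a>.60)&(a<.70)&(abs(b-.18)<.06)
q=P[m]; print(m.sum(),"a",np.round(np.percentile(a[m],[5,25,50,75,95]),4),"b",np.round(np.percentile(b[m],[1,50,99]),4))
front=m&(abs(a-np.median(a[m]))<.006); k=np.polyfit(b[front],a[front],1); print("face tilt deg vs DY",np.degrees(np.arctan(k[0])),front.sum())
with np.errstate(invalid='ignore'):
    t=(a<.60)&(a>.40)&(P[...,2]>.1)&(P[...,2]<.16); t[280:]=0
    rim=P[t]; print("tin rim z",np.percentile(rim[:,2],[50,90,98]),"front a",np.percentile(a[t],99),"b",np.percentile(b[t],[1,99]))
s=env.get_state(); r0=R.from_quat(s["tool_rot"]); print("tool euler: heading",np.degrees(np.arctan2(*r0.as_matrix()[[1,0],2])),"lean",np.degrees(np.arccos(-r0.as_matrix()[2,2])), "yaxis",r0.as_matrix()[:,1])
p1=np.array([.535,-.09,s["tcp_pos"][2]]); x=plan(p1,tool(-6.9,38),4); plan(np.array([.535,-.09,.0525]),tool(-6.9,38),5,*x)
E
```

```text
7510 a [0.6383 0.6389 0.6395 0.6966 0.6977] b [0.1485 0.1753 0.2061]
face tilt deg vs DY -0.11057955526277158 4372
tin rim z [0.13064807 0.13744084 0.14472064] front a 0.5821414277125707 b [0.07894148 0.16532232]
tool euler: heading -7.672214436208286 lean 37.99650317806492 yaxis [-0.12407582 -0.99224496  0.00742531]
0.03, 0.51, 0.03, 0.01, 0, 0,
0.03, 0.52, 0.03, 0.01, 0, 0,
0.04, 0.51, 0.03, 0.02, 0, 0.01,
0.03, 0.52, 0.02, 0.01, 0, -0,
end err mm [-0.1 -0.1  0.2]
-0.15, -0, 0.2, -0, 0, -0,
-0.16, -0, 0.19, -0, 0, -0,
-0.15, -0, 0.2, -0, 0, -0,
-0.15, -0, 0.2, -0, 0, -0,
-0.16, -0, 0.19, -0, 0, -0,
end err mm [-0.3 -0.   0. ]
```

The plate face is at a=0.639 (predicted 0.638) with its heading confirmed to 0.1°, and the tin rim is at 0.137 as expected. Now I'll set the tin down.

Emit:
{"api": "step_arm", "payload": {
  "steps": [0.03,0.51,0.03,0.01,0,0,0.03,0.52,0.03,0.01,0,0,0.04,0.51,0.03,0.02,0,0.01,0.03,0.52,0.02,0.01,0,0,-0.15,0,0.2,0,0,0,-0.16,0,0.19,0,0,0,-0.15,0,0.2,0,0,0,-0.15,0,0.2,0,0,0,-0.16,0,0.19,0,0,0,0,0,0,0,0,0]
}}

```text
clock: 7.8
tcp_pos: [0.5407, -0.091, 0.0553]
tool_rot: [0.945, -0.056, 0.321, 0.018]
wrist_force: [-0.4, 0.7, -2.5]
finger_gap: 0.0632
grip_force: 66.9
```

Emit:
{"api": "step_arm", "payload": {
  "steps": [0,0,0,0,0,0,0,0,0,0,0,0,0,0,0,0,0,0,0,0,0,0,0,0,0,0,0,0,0,0,0,0,0,0,0,0,0,0,0,0,0,0,0,0,-0.3,0,0,0,0,0,-0.5,0,0,0,0,0,-0.6,0,0,0],
  "jaw": -1
}}

```text
clock: 9.05
tcp_pos: [0.4991, -0.0862, 0.1127]
tool_rot: [0.946, -0.056, 0.32, 0.018]
wrist_force: [-0.4, -0.6, 0.7]
finger_gap: 0.0855
grip_force: 0.0
```

Emit:
{"api": "step_arm", "payload": {
  "steps": [0,0,-0.9,0,0,0,0,0,-0.5,0,0,-1,0,0,0,0,0,-1,0,0,0,0,0,-1,0,0,0,0,0,-1,0,0,0,0,0,-1,0,0,0,0,0,-1,0,0,0,0,0,-1,0,0,0,0,0,-1,0,0,0,0,0,-1]
}}

```text
clock: 10.3
tcp_pos: [0.4573, -0.0813, 0.1681]
tool_rot: [0.707, 0.631, 0.213, 0.24]
wrist_force: [0.2, 0.2, 0.3]
finger_gap: 0.0855
grip_force: 0.0
```

Emit:
{"api": "step_arm", "payload": {
  "steps": [0,0,0,0,0,-1,0,0,0,0,0,-1,0,0,0,0,0,-1,0,0,0,0,0,-1,0,0,0,0,0,-1,0,0,0,0,0,-1,0,0,0,0,0,-1,0,0,0,0,0,-1,0,0,0,0,0,-1,0,0,0,0,0,0]
}}

```text
clock: 11.55
tcp_pos: [0.4574, -0.0814, 0.1681]
tool_rot: [0.057, 0.945, -0.018, 0.32]
wrist_force: [-0.1, 0.5, -0.3]
finger_gap: 0.0853
grip_force: 0.0
```

```bash
python3 - <<'E'
from h import *
s=env.get_state(); print(s["clock"],s["tcp_pos"],np.round(s["joint_pos"],3),R.from_quat(s["tool_rot"]).as_matrix().round(3).tolist())
res=[]
for n in ("wrist","top"):
    p,d=grab_frame(n); P=cloud(n,d)
    with np.errstate(invalid='ignore'):
        m=(P[...,2]>.066)&(P[...,2]<.084)&(np.hypot(P[...,0]-.54,P[...,1]+.09)<.09)
    m=m.astype(np.uint8); 
    q=P[m>0]; print(n,len(q),rect(q[:,:2]) if len(q)>5 else "")
    cv2.imwrite(f"pics/{n}3.png",p[:,:,::-1])
E
```

```text
11.55 [ 0.45738852 -0.08136043  0.16812561] [-0.49  -0.297 -0.991  0.259  0.224 -0.298] [[-0.788, 0.119, 0.603], [0.097, 0.993, -0.07], [-0.607, 0.003, -0.794]]
wrist 2084 (array([541.3, -92.7]), array([ 63.9, 111.6]), 83.1)
top 126 (array([542.8, -89.2]), array([ 64.1, 110.4]), 83.3)
```

```bash
cat >> h.py <<'E'
_tool=tool; tool=lambda psi,th:_tool(psi,th)*R.from_euler("z",180,degrees=True)
TIN=np.array([.5418,-.0918,0]); TPSI=-6.9
E
python3 - <<'E'
from h import *
p,r=tcp_for(TIN,TPSI,TH); z=r.as_matrix()[:,2]; print(p)
a=plan(p-.10*z,r,3); plan(p,r,6,*a)
E
```

```text
[ 0.54088498 -0.09168927  0.05105995]
0.04, -0, 0.29, 0.01, -0.02, -0,
0.03, -0, 0.3, 0, -0.02, -0.01,
0.04, -0.01, 0.29, 0.01, -0.02, -0,
end err mm [-0.1 -0.2  0.1]
0, 0, 0.33, -0, 0, -0,
0, 0, 0.34, -0, 0, -0,
0, 0, 0.33, -0, 0, -0,
0, 0, 0.33, -0, 0, -0,
0, 0, 0.34, -0, 0, -0,
0, 0.01, 0.33, -0, 0, -0,
end err mm [0.  0.2 0.1]
```

Emit:
{"api": "step_arm", "payload": {
  "steps": [0.04,0,0.29,0.01,-0.02,0,0.03,0,0.3,0,-0.02,-0.01,0.04,-0.01,0.29,0.01,-0.02,0,0,0,0.33,0,0,0,0,0,0.34,0,0,0,0,0,0.33,0,0,0,0,0,0.33,0,0,0,0,0,0.34,0,0,0,0,0.01,0.33,0,0,0,0,0,0,0,0,0]
}}

```text
clock: 12.9
tcp_pos: [0.5447, -0.0926, 0.0543]
tool_rot: [0.057, 0.945, -0.019, 0.321]
wrist_force: [-1.2, 0.2, 0.0]
finger_gap: 0.0856
grip_force: 0.0
```

Emit:
{"api": "step_arm", "payload": {
  "steps": [0,0,0,0,0,0,0,0,0,0,0,0,0,0,0,0,0,0,0,0,0,0,0,0,0,0,0,0,0,0,0,0,0,0,0,0,0,0,0,0,0,0,0,0,0,0,0,0,0,0,0,0,0,0,0,0,0,0,0,0],
  "jaw": 1,
  "force": 60
}}

```text
clock: 14.15
tcp_pos: [0.5449, -0.0927, 0.0559]
tool_rot: [0.056, 0.945, -0.02, 0.322]
wrist_force: [-5.5, 1.0, 6.7]
finger_gap: 0.0632
grip_force: 67.3
```

```bash
python3 - <<'E'
from h import *
s=env.get_state(); r0=R.from_quat(s["tool_rot"]); print(s["joint_pos"].round(3)); a=plan(s["tcp_pos"]+[0,0,.064],r0,4)
p,r=tcp_for(disp(.523,.178,.064),DY,TH); plan(p,r,6,*a)
E
```

```text
[-0.404  0.133 -1.019 -0.219  0.172 -0.229]
-0.2, -0, -0.25, 0, 0, 0,
-0.19, -0, -0.26, 0, 0, 0,
-0.2, -0, -0.25, 0, 0, 0,
-0.19, -0, -0.25, 0, 0, 0,
end err mm [ 0.   0.1 -0.2]
0.05, 0.53, -0.02, 0.05, -0.01, 0.07,
0.06, 0.53, -0.03, 0.05, -0, 0.07,
0.06, 0.52, -0.03, 0.05, -0.01, 0.06,
0.07, 0.53, -0.03, 0.06, -0, 0.07,
0.08, 0.52, -0.04, 0.05, -0.01, 0.07,
0.08, 0.52, -0.05, 0.05, -0.01, 0.07,
end err mm [ 0.1 -0.1  0.2]
```

Emit:
{"api": "step_arm", "payload": {
  "steps": [-0.2,0,-0.25,0,0,0,-0.19,0,-0.26,0,0,0,-0.2,0,-0.25,0,0,0,-0.19,0,-0.25,0,0,0,0.05,0.53,-0.02,0.05,-0.01,0.07,0.06,0.53,-0.03,0.05,0,0.07,0.06,0.52,-0.03,0.05,-0.01,0.06,0.07,0.53,-0.03,0.06,0,0.07,0.08,0.52,-0.04,0.05,-0.01,0.07,0.08,0.52,-0.05,0.05,-0.01,0.07]
}}

```text
clock: 15.4
tcp_pos: [0.5469, 0.0672, 0.1142]
tool_rot: [0.098, 0.941, -0.034, 0.323]
wrist_force: [0.1, 0.1, -1.7]
finger_gap: 0.0636
grip_force: 66.7
```

```bash
sed -i 's/g=-.004,h=.055/g=0,h=.060/' h.py; python3 - <<'E'
from h import *
s=env.get_state(); print(s["joint_pos"].round(3), s["tcp_pos"])
p,r=tcp_for(disp(.523,.178,.064),DY,TH); print(p); a=plan(p,r,2); q,_=tcp_for(disp(.584-.005,.178,.064),DY,TH); plan(q,r,6,*a)
im,d=grab_frame("top"); P=cloud("top",d); A=P@AX;B=P@NX
with np.errstate(invalid='ignore'): m=(P[...,2]>.12)&(P[...,2]<.155)&(A<.57)&(A>.46)&(abs(B-.178)<.04)
print(m.sum(),np.percentile(P[m][:,2],[50,90]),np.percentile(B[m],[2,98]))
p,d=grab_frame("scene"); cv2.imwrite("pics/s4.png",np.vstack([cv2.resize(p[130:290,220:470,::-1],(500,320)),cv2.resize(im[100:250,230:430,::-1],(500,280))[:280]]))
E
```

```text
[ 0.063  0.022 -0.923 -0.018 -0.166  0.216] [0.54694878 0.06715345 0.11423407]
[0.5514767  0.06569505 0.12005995]
-0.07, -0, -0.02, -0, -0, -0,
-0.08, -0.01, -0.01, -0, -0.01, -0,
end err mm [ 0.3 -0.1 -0. ]
-0.15, 0, 0.11, -0, 0, -0,
-0.14, 0, 0.12, -0, 0, -0,
-0.15, 0, 0.11, -0, 0, -0,
-0.15, 0, 0.12, -0, 0, -0,
-0.14, 0, 0.11, -0, 0, -0,
-0.15, 0, 0.12, -0, 0, -0,
end err mm [ 0.2 -0.1 -0.1]
97 [0.13304936 0.15034185] [0.13925625 0.21734303]
```

View pics/s4.png

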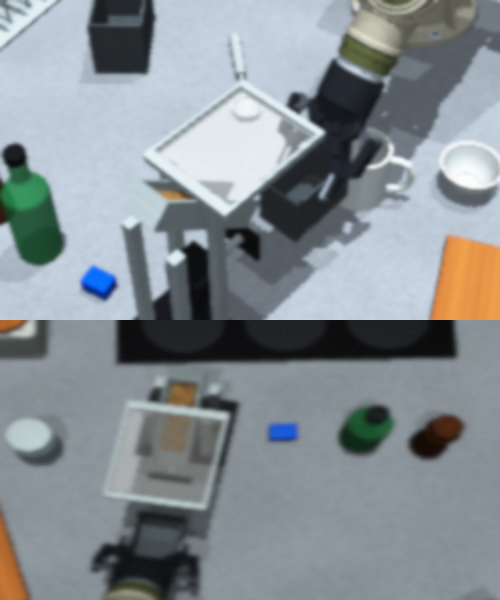

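The picture shows the tin held level (scene half: 310,195) and in line with the chute, the black plate just ahead (245,240), and the gripper clear of the hood and mug. Now I'll advance to just short of the plate.

Emit:
{"api": "step_arm", "payload": {
  "steps": [-0.07,0,-0.02,0,0,0,-0.08,-0.01,-0.01,0,-0.01,0,-0.15,0,0.11,0,0,0,-0.14,0,0.12,0,0,0,-0.15,0,0.11,0,0,0,-0.15,0,0.12,0,0,0,-0.14,0,0.11,0,0,0,-0.15,0,0.12,0,0,0,0,0,0,0,0,0,0,0,0,0,0,0]
}}

```text
clock: 16.75
tcp_pos: [0.6067, 0.0534, 0.1201]
tool_rot: [0.098, 0.94, -0.034, 0.324]
wrist_force: [0.2, -0.1, -2.8]
finger_gap: 0.0631
grip_force: 66.9
```

```bash
python3 - <<'E'
from h import *
s=env.get_state(); print(s["joint_pos"].round(3), s["tcp_pos"]@AX,s["tcp_pos"]@NX,s["wrist_force"]@AX)
p,r=tcp_for(disp(.610,.178,.064),DY,TH); plan(p,r,6)
E
```

```text
[ 0.023  0.112 -0.805  0.003 -0.141  0.182] 0.5827058222620177 0.17732714745647343 0.16851803701613977
-0.08, 0, 0.06, -0, 0, 0,
-0.08, 0, 0.07, -0, 0, 0,
-0.08, 0.01, 0.06, -0, 0, 0,
-0.08, -0, 0.06, -0, 0, 0,
-0.08, 0, 0.06, -0, 0, 0,
-0.08, 0, 0.07, -0, 0, 0,
end err mm [ 0.2 -0.2 -0.1]
```

Emit:
{"api": "step_arm", "payload": {
  "steps": [-0.08,0,0.06,0,0,0,-0.08,0,0.07,0,0,0,-0.08,0,0.06,0,0,0,-0.08,0,0.06,0,0,0,-0.08,0,0.06,0,0,0,-0.08,0,0.07,0,0,0,0,0,0,0,0,0,0,0,0,0,0,0,0,0,0,0,0,0,0,0,0,0,0,0]
}}

```text
clock: 18.0
tcp_pos: [0.6366, 0.0471, 0.12]
tool_rot: [0.098, 0.94, -0.034, 0.324]
wrist_force: [-4.3, 2.2, -3.1]
finger_gap: 0.0634
grip_force: 70.1
```

```bash
python3 - <<'E'
from h import *
s=env.get_state(); print(s["tcp_pos"]@AX,s["tcp_pos"]@NX,s["tcp_pos"][2],s["wrist_force"]@AX)
im,d=grab_frame("top"); p,d=grab_frame("scene"); cv2.imwrite("pics/s5.png",np.vstack([cv2.resize(p[130:290,220:470,::-1],(500,320)),cv2.resize(im[100:250,230:430,::-1],(500,280))[:280]]))
E
```

```text
0.6132150764926674 0.17735061555225964 0.11995466819577166 -4.640002839502249
```

View pics/s5.png

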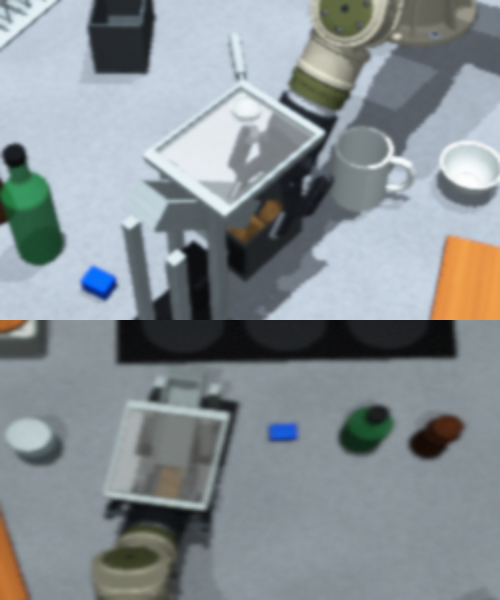

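The chute now shows grey with no tan in it, and tan rusks are visible in the tin (scene half: 240,235 and 270,210). Force is 4.6 N, so the plate is nearly fully in. I'll check the rusks' heights before drawing back.

```bash
python3 - <<'E'
from h import *
for n in ("scene","top"):
    p,d=grab_frame(n); P=cloud(n,d); hsv=cv2.cvtColor(p,cv2.COLOR_RGB2HSV)
    m=cv2.inRange(hsv,(8,90,60),(25,255,255))>0
    with np.errstate(invalid='ignore'): m&=(abs(P@AX-.62)<.2)&(abs(P@NX-.178)<.08)
    k,l,st,_=cv2.connectedComponentsWithStats(m.astype(np.uint8))
    for i in range(1,k):
        if st[i,4]>5: q=P[l==i]; print(n,st[i],"a",np.percentile(q@AX,[5,50,95]).round(3),"b",np.percentile(q@NX,[5,95]).round(3),"z",np.percentile(q[:,2],[5,50,95]).round(3))
    if n=="top":
        vs,us=np.where(m)
        if len(us): 
            q=np.array([ray("top",u,v,.12) for u,v in zip(us,vs)]); print("top on z=.12: a",np.percentile(q@AX,[2,98]).round(3),"b",np.percentile(q@NX,[2,98]).round(3),len(us))
E
```

```text
scene [334 230  27  21 197] a [0.574 0.61  0.653] b [0.172 0.196] z [0.099 0.112 0.135]
```

```bash
python3 - <<'E'
from h import *
p,r=tcp_for(disp(.535,.178,.064),DY,TH); a=plan(p,r,6)
p,r=tcp_for(disp(.515,.178,.115),DY,TH); plan(p,r,4,*a)
E
```

```text
0.2, 0, -0.15, -0, 0, -0,
0.19, 0, -0.16, -0, 0, -0,
0.2, 0.01, -0.15, -0, 0, -0,
0.2, -0, -0.16, -0, 0, -0,
0.2, 0, -0.15, -0, 0, -0,
0.19, 0, -0.16, -0, 0, -0,
end err mm [ 0.1 -0.2  0.2]
-0.08, 0, -0.26, -0, 0, -0,
-0.07, 0, -0.26, -0, 0, -0,
-0.08, 0, -0.27, -0, 0, -0,
-0.08, 0, -0.26, -0, 0, -0,
end err mm [-0.  -0.1  0.1]
```

Emit:
{"api": "step_arm", "payload": {
  "steps": [0.2,0,-0.15,0,0,0,0.19,0,-0.16,0,0,0,0.2,0,-0.15,0,0,0,0.2,0,-0.16,0,0,0,0.2,0,-0.15,0,0,0,0.19,0,-0.16,0,0,0,-0.08,0,-0.26,0,0,0,-0.07,0,-0.26,0,0,0,-0.08,0,-0.27,0,0,0,-0.08,0,-0.26,0,0,0]
}}

```text
clock: 19.45
tcp_pos: [0.5433, 0.0668, 0.172]
tool_rot: [0.098, 0.94, -0.034, 0.325]
wrist_force: [0.8, -0.1, -2.4]
finger_gap: 0.0631
grip_force: 70.1
```

```bash
python3 - <<'E'
from h import *
s=env.get_state(); print(s["joint_pos"].round(3), s["tcp_pos"]@AX,s["tcp_pos"]@NX,s["tcp_pos"][2],s["wrist_force"])
im,d=grab_frame("top"); p,d2=grab_frame("scene"); cv2.imwrite("pics/s6.png",np.vstack([cv2.resize(p[130:290,220:470,::-1],(500,320)),cv2.resize(im[100:250,230:430,::-1],(500,280))[:280]]))
p,r=tcp_for([.533,.344,.115],13.5,TH); a=plan(p,r,12)
p,r=tcp_for([.533,.344,.020],13.5,TH); plan(p,r,6,*a)
E
```

```text
[ 0.062 -0.086 -0.842  0.167 -0.165  0.215] 0.5178073516420784 0.177366249611338 0.17195479185105014 [ 0.77512548 -0.11038069 -2.44333066]
0.09, 0.45, -0.06, -0.13, 0, -0.17,
0.07, 0.45, -0.06, -0.13, 0, -0.16,
0.06, 0.46, -0.04, -0.13, 0.01, -0.17,
0.05, 0.46, -0.03, -0.13, -0, -0.17,
0.04, 0.46, -0.03, -0.13, 0, -0.16,
0.02, 0.46, -0.01, -0.13, 0, -0.17,
0.01, 0.47, -0, -0.13, 0.01, -0.17,
-0.01, 0.46, 0.01, -0.13, -0, -0.16,
-0.02, 0.46, 0.02, -0.13, 0, -0.17,
-0.03, 0.46, 0.03, -0.13, 0, -0.17,
-0.04, 0.46, 0.04, -0.13, 0.01, -0.16,
-0.06, 0.46, 0.05, -0.13, -0, -0.17,
end err mm [-0.1 -0.  -0.2]
0.19, 0, 0.25, -0, -0, -0,
0.2, 0, 0.25, -0, -0, -0,
0.19, 0, 0.25, -0, -0, -0,
0.2, 0, 0.25, -0, -0, -0,
0.19, 0, 0.25, -0, -0, -0,
0.2, 0, 0.25, -0, -0, -0,
end err mm [-0.  -0.1 -0.3]
```

View pics/s6.png

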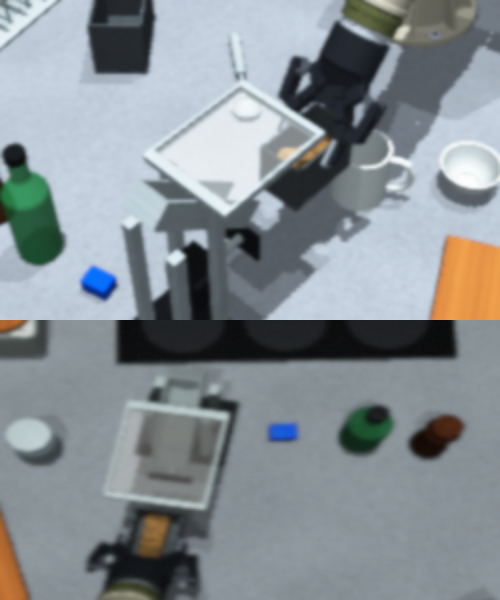

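The plate is out again (245,240), the chute is empty, and the rusks are in the tin (top half: 152,535). Next, over to the board.

Emit:
{"api": "step_arm", "payload": {
  "steps": [0.09,0.45,-0.06,-0.13,0,-0.17,0.07,0.45,-0.06,-0.13,0,-0.16,0.06,0.46,-0.04,-0.13,0.01,-0.17,0.05,0.46,-0.03,-0.13,0,-0.17,0.04,0.46,-0.03,-0.13,0,-0.16,0.02,0.46,-0.01,-0.13,0,-0.17,0.01,0.47,0,-0.13,0.01,-0.17,-0.01,0.46,0.01,-0.13,0,-0.16,-0.02,0.46,0.02,-0.13,0,-0.17,-0.03,0.46,0.03,-0.13,0,-0.17]
}}

```text
clock: 20.8
tcp_pos: [0.5371, 0.2993, 0.1693]
tool_rot: [-0.077, 0.943, 0.026, 0.324]
wrist_force: [-0.1, -0.3, -2.0]
finger_gap: 0.0631
grip_force: 70.0
```

Emit:
{"api": "step_arm", "payload": {
  "steps": [-0.04,0.46,0.04,-0.13,0.01,-0.16,-0.06,0.46,0.05,-0.13,0,-0.17,0,0,0,0,0,0,0.19,0,0.25,0,0,0,0.2,0,0.25,0,0,0,0.19,0,0.25,0,0,0,0.2,0,0.25,0,0,0,0,0,0,0,0,0,0,0,0,0,0,0,0,0,0,0,0,0]
}}

```text
clock: 22.05
tcp_pos: [0.5361, 0.3447, 0.1068]
tool_rot: [-0.111, 0.939, 0.038, 0.322]
wrist_force: [0.8, 0.2, -2.2]
finger_gap: 0.0633
grip_force: 69.9
```

```bash
python3 - <<'E'
from h import *
s=env.get_state(); print(s["joint_pos"].round(3), s["tcp_pos"],s["wrist_force"])
for n in ("scene","top"):
    p,d=grab_frame(n); P=cloud(n,d); hsv=cv2.cvtColor(p,cv2.COLOR_RGB2HSV)
    with np.errstate(invalid='ignore'): near=np.hypot(P[...,0]-.533,P[...,1]-.344)<.08; m=near&(hsv[...,2]<110)&(P[...,2]>.07); t=near&(P[...,2]>.06)&(hsv[...,1]>100)&(hsv[...,2]>90)
    q=P[m]; print(n,m.sum(),rect(q[:,:2]),np.percentile(q[:,2],[50,95]).round(3),"tan",t.sum(),P[t].mean(0).round(3) if t.any() else "")
p,r=tcp_for([.533,.344,.0165],13.5,TH); print(p); plan(p,r,4)
E
```

```text
[ 0.525  0.188 -0.749 -0.008 -0.176  0.231] [0.53608683 0.34467669 0.10677625] [ 0.81875257  0.19722952 -2.23864891]
scene 2808 (array([518.8, 352. ]), array([145.7, 128. ]), 35.5) [0.167 0.245] tan 294 [0.535 0.348 0.1  ]
top 880 (array([520.3, 342.3]), array([134.1, 133. ]), 14.6) [0.163 0.252] tan 199 [0.553 0.354 0.109]
[0.53599325 0.34471862 0.07255995]
0.1, 0, 0.13, -0, -0, -0,
0.11, 0, 0.14, -0, -0.01, -0,
0.1, 0, 0.13, -0, 0, -0,
0.11, 0, 0.14, -0, -0, -0.01,
end err mm [-0.1 -0.1 -0.2]
```

Emit:
{"api": "step_arm", "payload": {
  "steps": [0.1,0,0.13,0,0,0,0.11,0,0.14,0,-0.01,0,0.1,0,0.13,0,0,0,0.11,0,0.14,0,0,0,0,0,0,0,0,0,0,0,0,0,0,0,0,0,0,0,0,0,0,0,0,0,0,0,0,0,0,0,0,0,0,0,0,0,0,0]
}}

```text
clock: 23.4
tcp_pos: [0.5352, 0.3443, 0.0712]
tool_rot: [-0.111, 0.939, 0.038, 0.322]
wrist_force: [-0.0, -0.1, -1.7]
finger_gap: 0.063
grip_force: 70.2
```

Emit:
{"api": "step_arm", "payload": {
  "steps": [0.01,0,0.01,0,0,0,0.01,0,0.02,0,0,0,0,0,0,0,0,0,0,0,0,0,0,0,0,0,0,0,0,0,0,0,0,0,0,0,0,0,0,0,0,0,0,0,0,0,0,0,0,0,0,0,0,0,0,0,0,0,0,0]
}}

```text
clock: 24.65
tcp_pos: [0.5357, 0.3445, 0.071]
tool_rot: [-0.111, 0.939, 0.038, 0.323]
wrist_force: [-7.8, -3.1, 10.8]
finger_gap: 0.0635
grip_force: 71.8
```

Emit:
{"api": "step_arm", "payload": {
  "steps": [0,0,0,0,0,0,0,0,0,0,0,0,0,0,0,0,0,0,0,0,0,0,0,0,0,0,0,0,0,0,0,0,0,0,0,0,0,0,0,0,0,0,0,0,-0.3,0,0,0,0,0,-0.5,0,0,0,0,0,-0.6,0,0,0],
  "jaw": -1
}}

```text
clock: 25.9
tcp_pos: [0.4927, 0.334, 0.1255]
tool_rot: [-0.111, 0.939, 0.038, 0.322]
wrist_force: [0.8, 0.2, 0.3]
finger_gap: 0.0857
grip_force: 0.0
```

Emit:
{"api": "step_arm", "payload": {
  "steps": [0,0,-0.8,0,0,0,0,0,-0.8,0,0,0,0,0,-0.8,0,0,0,0,0,-0.5,0,0,0,0,0,0,0,0,0,0,0,0,0,0,0,0,0,0,0,0,0,0,0,0,0,0,0,0,0,0,0,0,0,0,0,0,0,0,0]
}}

```text
clock: 27.15
tcp_pos: [0.4071, 0.3136, 0.2389]
tool_rot: [-0.111, 0.939, 0.038, 0.322]
wrist_force: [0.9, 0.5, -0.1]
finger_gap: 0.0853
grip_force: 0.0
```

```bash
python3 - <<'E'
from h import *
s=env.get_state(); print(s["clock"],s["tcp_pos"],s["wrist_force"])
z=np.load("pics/top0.npz");ims=[]
for n,ref in (("scene",np.load("pics/scene0.npz")),("top",z)):
    p,d=grab_frame(n); P=cloud(n,d); ims.append(p)
    with np.errstate(invalid='ignore'): m=(np.hypot(P[...,0]-.533,P[...,1]-.344)<.08)&(abs(P[...,2]-.09)<.009)
    print(n,"rim",m.sum(),rect(P[m][:,:2]))
p=ims[1]; D=np.abs(p.astype(int)-z["p"]).sum(2)
for nm,(u0,v0,u1,v1) in dict(mug=(258,235,300,272),jar=(225,145,260,180),oil=(362,140,390,175),mill=(390,145,420,178)).items(): print(nm,"changed px",(D[v0:v1,u0:u1]>80).sum())
cv2.imwrite("pics/s7.png",np.vstack([cv2.resize(ims[0][130:350,340:540,::-1],(360,396))[:300],cv2.resize(p[180:280,170:310,::-1],(360,257))]))
E
```

```text
27.15 [0.40713766 0.31363462 0.23885262] [ 0.93014193  0.46418904 -0.08691901]
scene rim 364 (array([534.7, 346.2]), array([115.2,  64.1]), 13.5)
top rim 175 (array([534.2, 346. ]), array([111.4,  65.7]), 13.9)
mug changed px 0
jar changed px 0
oil changed px 0
mill changed px 0
```

View pics/s7.png

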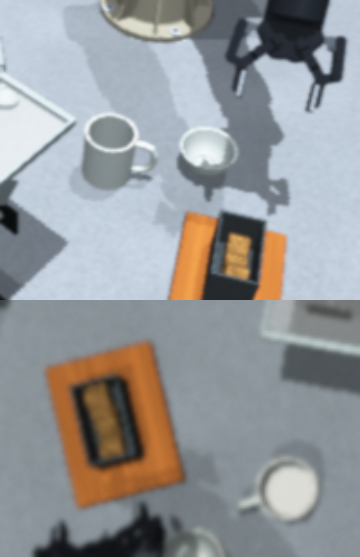

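The tin stands upright on the middle of the board, within 2–3 mm of centre. The rusks show in a row in it (238,240 / 237,256 / 234,272), the bystanders haven't moved and the gripper is clear.

```bash
python3 -c "
from station import env
print(env.finish_job())"
```

```text
the job is handed in; nothing more can be done
None
```

The job is handed in, with no verdict returned: the tin stands upright within about 3 mm of the board's centre with all three rusks in it, the plate sprang out again, none of the four bystanders moved, and it took about 27 s including one regrasp.

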